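# Nest the reducing cup and hold the centre pin for tacking

### The arm

A 6-joint arm with a two-finger parallel gripper is mounted at the origin on a cart in front of the work surface, level with it; the furniture and walls round the work are solid. World frame = base frame: x ahead of the robot, y to its left, z up, the work surface at z = 0. Lengths are in m, angles in degrees, forces in N, time in s.
With the tool pointing down it reaches from about 0.35 to 0.875 m from the base axis. Payload 4.2 kg.
Tool frame: the origin (TCP) lies on the front face of the gripper's body, between the roots of the fingers; the fingertips stand finger_overhang ahead of it and the grasp point (between the pads) lies 51 mm ahead of it (finger_overhang is the distance from the TCP to the fingertips, in m); z points along the fingers, y is the line along which they close (so a half turn about z gives the same grasp; the last joint's range is limited). The gripper opens to 87 mm and grips with 3 to 60 N. Pads are 19 mm wide; open, the fingers measure 117 mm over their backs; the gripper's body (75 mm by 190 mm) begins 51 mm behind the grasp point.
Start: joints at [-56.345, 22.042, 0.453, 0, -68.411, -14.817], TCP at [0.202, -0.591, 0.292] pointing down, gripper open.
Joint ranges: [-179.83, 179.83], [-69.29, 118.12], [-61.27, 80.66], [-181.25, 117.63], [-171.15, -9.14], [-177.46, 177.46]. Speed limits (degrees/s): [159.86, 159.86, 180, 180, 180, 180].

### API

Orientations are given as a 3x3 rotation matrix whose columns are the frame's x, y, z axes.
In Python, from station import sense, capture, camera_model, finish_job, finger_overhang gives the robot as it stands. The module is installed in compiled form; this text tells all that it offers.
- The arm moves only by the tool jog_arm, never from a script. Its argument "rows" is a list that holds one entry, the list of rows, each a list of 4 numbers: the shift along the tool's x, y, z in m, then the turn about the tool's z in rad. A call has 1 to 20 rows; each row shifts and turns the commanded pose from where the row before left it, along the tool's axes as they then stand; what a row does not reach is not made up. A row lasts 1/8 s, in which the tool goes at most 62.5 mm and 10.7 degrees, less where a joint would pass 70% of its speed; a pose out of reach is approached as far as the arm can. A call is refused whole if a number of a shift passes 0.0625 or a number of a turn 0.188, either way. A call with a gripper value outside its range is refused whole. "claw" is the opening, from 0 (shut) to 1 (fully open), set as the call begins (left out, the last holds). The fingers move at their own pace and stop on an object; the grip force is fixed at half the most. Time passes only in rows, so rows that do not move let the fingers close. It gives the time, the measured TCP pose, the force, the opening and the grip force at its end, in the units of the state.
- sense(): the state, without advancing time (a new reading comes with each control period).
- capture(name): name is "side" or "top" or "wrist"; returns the picture (480x640x3 uint8, red, green, blue); there is no depth.
- camera_model(name): a dict with "fovy" (degrees; the focal length in pixels is half the picture's height over the tangent of half this angle, whatever the lens; pixels are square), "cx", "cy" (the principal point, pixels), "eye" and "rotation" of the camera in the world. Camera axes: x right, y down, z forward; pixel columns grow to the right and rows downward; lengths in m; the calibration is good to about 2 mm. The wrist camera is an equidistant fisheye: a pixel r from the principal point sees the ray r / f radians off the axis. A picture is of the moment at which its call begins: read the wrist's pose just before it. camera_model takes no time and is no camera call; for the wrist camera it gives the pose at the moment of the call.
- finish_job(): hands the job in; it is judged then, once.
The state is a dict: "time_s": time; "joints": joint angles; "joint_velocities": joint speeds; "effort": joint torques, N m; "tcp_pos": TCP position; "ee_rot": TCP orientation; "wrist_force": force on the tool from outside, world axes, zero at the start; "moment": the same for the moment, N m; "gripper_width": opening from 0.0 (shut) to 1.0 (fully open); "gripper_force": force on a finger pad.
Only numpy, scipy, OpenCV 4.12 (cv2) and the standard library are available. Lean on these libraries where they do the work, as an engineer would, in place of code of your own. Each camera call takes 0.05 s, during which the arm holds its last target. There are 200 camera calls.

### The job

Set up this silencer insert for tacking: nest the loose steel cup, spigot down, squarely and fully home in the matching cup that is fixed in the jig, and let go of it. Then take the centre pin by its red head, lower it through both cups without touching them until its tip stands about a centimetre below the hole of the lower cup, and finish while still holding it there, upright, still and centred, clear of cups and jig. Leave the other things on the table alone.

Things in the scene. Friction and masses are not known exactly. Their poses are not given: they have to be found in the camera images.
- jig: Fixed jig: dark 92 x 92 mm base plate, three posts and a blue ring (70 mm across) that carries a fixed steel cup, mouth up, of the same shape as the loose one. Origin: centre of the underside of the base plate, on the cup's axis; z up. The fixed cup's small end is 35 mm and its rim 103 mm above the table.
- jig_hole (a point): Centre of the hole (24 mm across) at the small lower end of the cup fixed in the jig, 35 mm above the table.
- cup: Loose steel reducing cup, open at both ends, standing on its small end. Lower 30 mm: tapered spigot, outside 32 growing to 41 mm, hole 24 mm. Then a shoulder to a straight collar, 52 mm outside, 45 inside, 30 to 68 mm up. Origin: centre of its small end, z up. Fully home, its shoulder sits on the lower cup's rim, its origin 38 mm above jig_hole, with 2 mm sideways play. 0.18 kg.
- cup_rim (a point): Centre of the loose cup's open upper rim, 68 mm above its small end; 141 mm above the table when the cup is nested fully home.
- pin: Centre pin, 180 mm long, about 0.2 kg: brass shank 12 mm in diameter and 140 mm long, with a square red head 20 x 20 x 40 mm above it (faces along the pin's x and y). Origin: centre of the lower tip; z up along the pin. At the start it hangs upright by its head in the holder, tip 10 mm and head 150 to 190 mm above the table; it must be lifted 140 mm to come out.
- pin_neck (a point): Point on the pin's axis where the shank meets the underside of the red head, 140 mm above the tip.
- pin_holder: Fixed holder: yellow 70 x 70 mm foot with an upright dark tube, 28 mm outside, 16 mm inside, top 150 mm above the table. Origin: centre of its underside.
- magnet: Bystander: flat red magnetic corner holder, 58 x 100 x 20 mm. Origin: centre of its underside.
- pipe_offcut: Bystander: rusty pipe off-cut standing on end, 43 mm across, 70 mm high. Origin: centre of its underside.
- angle: Bystander: steel angle off-cut, 85 x 40 x 40 mm. Origin: centre of its underside.
- tape: Bystander: roll of masking tape lying flat, 90 mm across, 24 mm high. Origin: centre of its underside.
Not all that is in view belongs to the job. There is more than one size of the pin; the one meant has the size given above. Leave any pink look-alike of the cup alone.

How it is judged:
By the outcome, as a careful person would: the job done as asked, in the order asked, and still so for the second after the job is handed in, while the arm keeps its last pose, push and grip.
It also fails if it takes over 67 s, if anything falls off the work surface, if the arm or the gripper's body presses on something with over 40 N, if the wrist force passes 120 N, or if a joint passes its speed limit or range.

## Working session

There is one attempt and no reset: what is moved stays moved. The work goes in short steps, Python scripts to look and compute and a tool call to move; the robot and the scene stay as the last step left them, time stands still between calls to the robot, and variables do not carry over. Pictures are saved under pics/ and viewed, at most 10 in all, crops included, and the job is handed in when it is done.

Besides the shell and the picture viewer there is one more tool, called after "Request:" as name([rows], argument=value, ...), one row to a line, values as JSON. jog_arm: Moves the arm, as the interface text tells. Its arguments: {"type":"object","properties":{"rows":{"type":"array"},"claw":{"type":"number"}},"required":["rows"]}

```bash
mkdir -p pics; python3 - <<'E'
from station import *
import cv2,numpy as np
print(finger_overhang, sense())
ims=[]
for n in("side","top","wrist"):
    im=capture(n); cv2.imwrite(f"pics/{n}0.png",im[:,:,::-1]); print(n,camera_model(n))
E
```

```text
0.0697 {'time_s': 0.0, 'joints': array([-5.63466583e+01,  2.20914533e+01,  3.79814116e-01, -2.98789145e-02,
       -6.84112046e+01, -1.48181342e+01]), 'joint_velocities': array([-0.0321819 ,  0.08648001,  0.03722586, -0.04781056, -0.08137412,
       -0.05235215]), 'effort': array([-2.18412621e-03, -3.90660954e+01,  1.87411255e+01,  4.22020331e+00,
        1.10317284e-02, -2.06816735e-04]), 'tcp_pos': array([ 0.20167694, -0.5910896 ,  0.29115008]), 'ee_rot': array([[-9.46513119e-01, -3.22664377e-01, -7.84486657e-04],
       [-3.22665321e-01,  9.46510895e-01,  2.05337753e-03],
       [ 7.99733850e-05,  2.19667541e-03, -9.99997584e-01]]), 'wrist_force': array([ 0.15616556, -0.2512643 , -0.24408968]), 'moment': array([ 0.0535334 , -0.03415267, -0.03329189]), 'gripper_force': 0.0, 'gripper_width': 1.0002544007824834}
side {'fovy': 57.829925188286104, 'cx': 329.05748476933866, 'cy': 233.96903228377266, 'eye': array([-0.16433801, -0.09880253,  0.50457879]), 'rotation': array([[ 0.1458841 , -0.44539823,  0.88336756],
       [-0.98901457, -0.08717122,  0.11937907],
       [ 0.023833  , -0.89107889, -0.45322223]])}
top {'fovy': 54.34165276645662, 'cx': 321.373466897805, 'cy': 236.2557975961142, 'eye': array([0.34534867, 0.01404997, 1.15560209]), 'rotation': array([[-0.02204176, -0.9717634 ,  0.23492562],
       [-0.99975532,  0.02186133, -0.00337268],
       [-0.00185834, -0.23494248, -0.9720075 ]])}
wrist {'fovy': 65.70646984690485, 'cx': 326.15972463717236, 'cy': 241.67162433661565, 'eye': array([ 0.12393207, -0.61737866,  0.38448606]), 'rotation': array([[-0.32296717,  0.9038678 ,  0.2805623 ],
       [ 0.94640851,  0.30789354,  0.09753206],
       [ 0.00177277,  0.2970262 , -0.95486768]])}
```

View pics/top0.png

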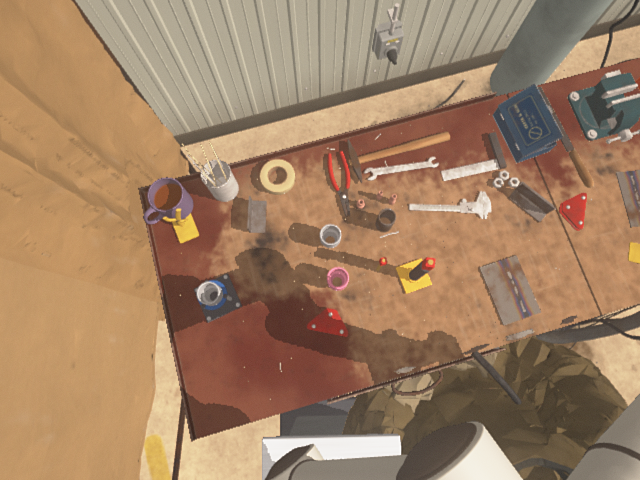

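View pics/side0.png

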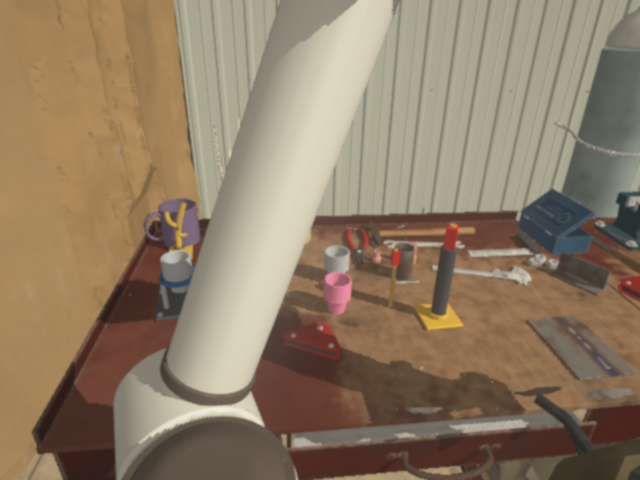

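The top view shows two cups: grey at (330,236) and pink at (338,278). The grey one is the steel cup. There are two pins: the one with its red head at (428,264), in the tube on the yellow foot, and a small free-standing one at (383,261). The pin in the tube fits the description. The jig, with its blue ring, is at (210,294). I'll confirm all of this in an enlarged crop.

```bash
cat >h.py <<'E'
import numpy as np,cv2
from station import *
def ray(cam,u,v,fish=False):
    f=240/np.tan(np.radians(cam["fovy"]/2)); d=np.array([(u-cam["cx"])/f,(v-cam["cy"])/f])
    if fish:
        t=np.hypot(*d); d=np.r_[d/max(t,1e-9)*np.sin(t),np.cos(t)]
    else: d=np.r_[d,1]
    d=cam["rotation"]@d; return cam["eye"],d/np.linalg.norm(d)
def plane(cam,u,v,z,fish=False):
    e,d=ray(cam,u,v,fish); return e+d*(z-e[2])/d[2]
def proj(cam,P,fish=False):
    f=240/np.tan(np.radians(cam["fovy"]/2)); p=cam["rotation"].T@(np.array(P)-cam["eye"])
    if fish:
        r=np.hypot(p[0],p[1]); t=np.arctan2(r,p[2]); q=p[:2]/max(r,1e-9)*t
    else: q=p[:2]/p[2]
    return q*f+[cam["cx"],cam["cy"]]
E
python3 - <<'E'
from h import *
im=cv2.imread("pics/top0.png");c=camera_model("top")
for n,(u,v),z in [("cup",(330,236),.068),("jig",(210,294),.103),("pinhead",(429,263),.19),("pink",(338,278),.068),("foot",(414,276),.0),("small",(383,261),.09),("pipe",(387,219),.07)]:
    print(n,plane(c,u,v,z).round(3))
a=cv2.resize(im[225:315,190:250],None,fx=6,fy=6,interpolation=2)[:540,:300]
a=cv2.resize(im[215:305,180:240],(400,600),interpolation=cv2.INTER_CUBIC) if 0 else cv2.resize(im[255:330,190:250],(320,400),interpolation=cv2.INTER_CUBIC)
b=cv2.resize(im[215:305,310:390],(356,400),interpolation=cv2.INTER_CUBIC)
cc=cv2.resize(im[240:300,390:445],None,fx=2,fy=2)
o=np.zeros((400,800,3),np.uint8);o[:,:320]=a;o[:,320:676]=b;o[:120,680:790]=cc
cv2.imwrite("pics/crop1.png",o)
E
```

```text
cup [ 0.608 -0.01   0.068]
jig [0.472 0.264 0.103]
pinhead [ 0.516 -0.213  0.19 ]
pink [ 0.507 -0.026  0.068]
foot [ 0.518 -0.218  0.   ]
small [ 0.541 -0.131  0.09 ]
pipe [ 0.647 -0.149  0.07 ]
```

View pics/crop1.png

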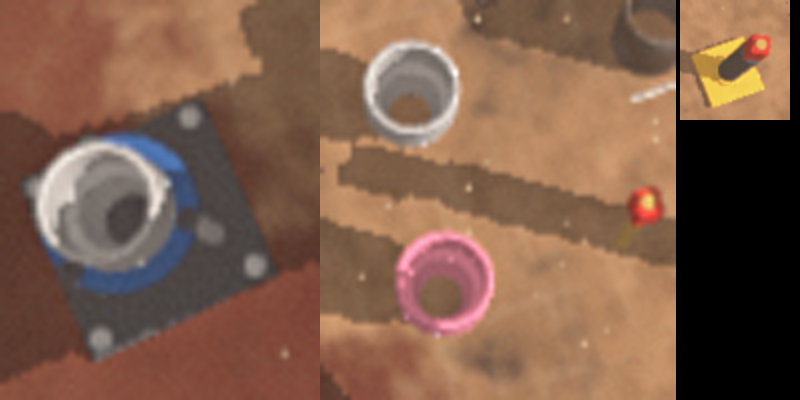

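The crop confirms it. The bare steel cup's rim is centred at about (330,235), the pink look-alike is separate, and the full-size pin hangs in the dark tube. The jig cup's rim is at about (209,292). I'll move over the cup now.

Request:
jog_arm([
  [[-0.041, 0.03, 0.003, 0], [-0.041, 0.03, 0.003, 0], [-0.041, 0.03, 0.003, 0], [-0.041, 0.03, 0.003, 0], [-0.041, 0.03, 0.003, 0], [-0.041, 0.03, 0.003, 0], [-0.041, 0.03, 0.003, 0], [-0.041, 0.03, 0.003, 0], [-0.041, 0.03, 0.003, 0], [-0.041, 0.03, 0.003, 0], [-0.041, 0.03, 0.003, 0], [-0.041, 0.03, 0.003, 0], [-0.04, 0.03, 0.003, 0], [-0.02, 0.015, 0, 0], [0, 0, 0, 0], [0, 0, 0, 0]],
], claw=1)

```text
time_s: 2.15
tcp_pos: [0.5928, -0.0307, 0.2531]
ee_rot: [[-0.947, -0.322, -0.001], [-0.322, 0.947, -0.0], [0.001, 0.0, -1.0]]
wrist_force: [-0.2, -0.2, -0.2]
gripper_width: 0.997
gripper_force: 0.0
```

```bash
cat >>h.py <<'E'
def snap(n,fn):
    c=camera_model(n); im=capture(n)[:,:,::-1].copy(); cv2.imwrite("pics/"+fn,im); return c,im
def rim_fit(cam,im,guess,R,z,fish,band=None):
    """radial edge search: brightest gradient around projected circle, fit circle on plane z"""
    g=cv2.GaussianBlur(cv2.cvtColor(im,cv2.COLOR_BGR2GRAY),(3,3),0).astype(np.float32)
    g=cv2.cvtColor(cv2.GaussianBlur(im,(3,3),0),cv2.COLOR_BGR2GRAY).astype(np.float32); c=np.array(guess,float)
    rs=np.linspace(R-.012,R+.012,49)
    for it in range(4):
        pts=[]
        for a in np.linspace(0,2*np.pi,90,endpoint=False):
            q=np.array([proj(cam,[c[0]+r*np.cos(a),c[1]+r*np.sin(a),z],fish) for r in rs],np.float32)
            v=cv2.remap(g,q[:,:1].copy(),q[:,1:].copy(),1).ravel()
            d=v[:-4]-v[4:]; k=int(np.argmax(d))
            if d[k]>12: pts.append([c[0]+rs[k+2]*np.cos(a),c[1]+rs[k+2]*np.sin(a)])
        p=np.array(pts); keep=np.ones(len(p),bool)
        for _ in range(5):
            P=p[keep];A=np.c_[2*P,np.ones(len(P))];s=np.linalg.lstsq(A,(P**2).sum(1),rcond=None)[0]
            rr=np.sqrt(s[2]+s[0]**2+s[1]**2);e=abs(np.hypot(*(p-s[:2]).T)-rr);keep=e<max(.0012,np.median(e)*1.5)
        c=s[:2]
    return c.round(4),round(rr,4),int(keep.sum())
E
python3 - <<'E'
from h import *
s=sense();print(s["time_s"],s["tcp_pos"].round(4),s["ee_rot"].round(4).tolist())
c,im=snap("wrist","w1.png")
g=proj(c,[.608,-.01,.068],True);print(g)
print(rim_fit(c,im,[.608,-.01],.026,.068,True))
ct,it=camera_model("top"),cv2.imread("pics/top0.png")
print(rim_fit(ct,it,[.608,-.01],.026,.068,False),rim_fit(ct,it,[.475,.266],.026,.103,False))
E
```

```text
2.15 [ 0.5928 -0.0307  0.2531] [[-0.9467, -0.3222, -0.0009], [-0.3222, 0.9467, -0.0001], [0.0009, 0.0002, -1.0]]
[343.86007327 261.67124852]
(array([ 0.6135, -0.0098]), np.float64(0.0257), 78)
(array([ 0.6128, -0.0118]), np.float64(0.0268), 75) (array([0.4751, 0.2678]), np.float64(0.027), 66)
```

View pics/w1.png

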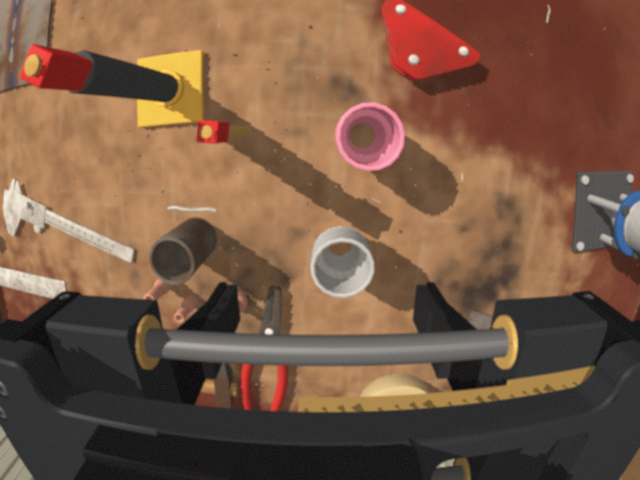

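The wrist view shows the grey cup's rim at about (343,262), clear of the fingers at x≈225 and 430. The fitted rim radius is 25.7 mm, which is correct, and its centre is (0.6135,-0.0100). I'll descend and grip the collar.

Request:
jog_arm([
  [[-0.0133, 0.0065, 0, 0], [-0.013, 0.0064, 0.01, 0], [0, 0, 0.03, 0], [0, 0, 0.035, 0], [0, 0, 0.035, 0], [0, 0, 0.025, 0], [0, 0, 0.013, 0], [0, 0, 0.005, 0], [0, 0, 0, 0], [0, 0, 0, 0]],
])

```text
time_s: 3.45
tcp_pos: [0.6149, -0.0091, 0.1014]
ee_rot: [[-0.946, -0.323, 0.002], [-0.323, 0.946, 0.0], [-0.002, -0.0, -1.0]]
wrist_force: [0.3, -0.1, 0.0]
gripper_width: 1.005
gripper_force: 0.0
```

Request:
jog_arm([
  [[0, 0, 0, 0], [0, 0, 0, 0], [0, 0, 0, 0], [0, 0, 0, 0], [0, 0, 0, 0], [0, 0, 0, 0], [0, 0, 0, 0]],
], claw=0)

```text
time_s: 4.32
tcp_pos: [0.6142, -0.0093, 0.1003]
ee_rot: [[-0.946, -0.323, -0.0], [-0.323, 0.946, -0.0], [0.0, -0.0, -1.0]]
wrist_force: [0.3, -0.6, 1.3]
gripper_width: 0.59
gripper_force: 30.0
```

The collar is gripped: 0.59 × 87 mm ≈ 51 mm. I'll lift it and move to a viewing pose short of the jig.

Request:
jog_arm([
  [[0, 0, -0.015, 0], [0, 0, -0.03, 0], [0, 0, -0.045, 0], [0, 0, -0.045, 0], [0, 0.01, -0.035, 0], [0, 0.03, -0.02, 0], [0, 0.045, 0, 0], [0, 0.045, 0, 0], [0, 0.045, 0, 0], [0.0025, 0.03, 0, 0], [0, 0.012, 0, 0], [0, 0.005, 0, 0], [0, 0, 0, 0], [0, 0, 0, 0], [0, 0, 0, 0]],
])

```text
time_s: 6.2
tcp_pos: [0.5404, 0.1994, 0.2902]
ee_rot: [[-0.947, -0.322, -0.0], [-0.322, 0.947, -0.0], [0.0, -0.0, -1.0]]
wrist_force: [-0.0, -1.2, -2.0]
gripper_width: 0.584
gripper_force: 29.9
```

```bash
python3 - <<'E'
from h import *
s=sense();print(s["time_s"],s["tcp_pos"].round(4),s["ee_rot"].round(4).tolist(),s["wrist_force"].round(1))
c,im=snap("wrist","w2.png")
print(proj(c,[.475,.268,.103],True))
for g in([.475,.268],[.473,.266]): print(rim_fit(c,im,g,.026,.103,True))
p=s["tcp_pos"];print("held",proj(c,[p[0],p[1],p[2]-.032],True),rim_fit(c,im,p[:2],.026,p[2]-.032,True))
E
```

```text
6.2 [0.5404 0.1994 0.2902] [[-0.9468, -0.3218, -0.0002], [-0.3218, 0.9468, -0.0002], [0.0002, -0.0001, -1.0]] [-0.  -1.2 -2. ]
[435.48706801 186.8629627 ]
(array([0.4751, 0.2671]), np.float64(0.0282), 56)
(array([0.4755, 0.2667]), np.float64(0.0286), 62)
held [324.87074512 345.40201725] (array([0.5464, 0.2   ]), np.float64(0.0316), 46)
```

View pics/w2.png

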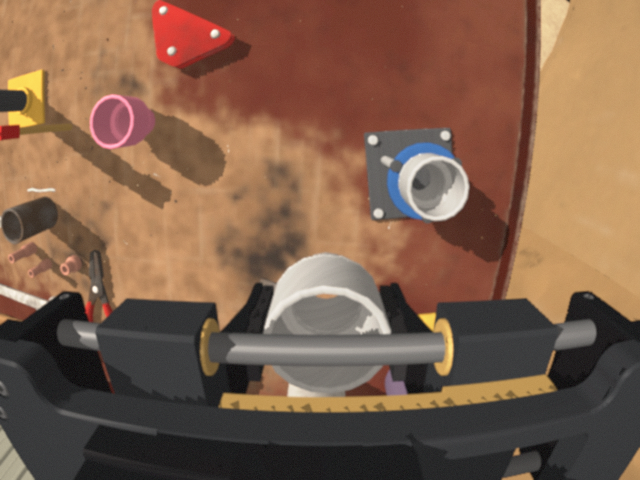

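```bash
python3 - <<'E'
from h import *
c=camera_model("wrist");im=cv2.imread("pics/w2.png");s=sense();p=s["tcp_pos"]
hsv=cv2.cvtColor(im,cv2.COLOR_BGR2HSV)
def draw(o,x0,y0,k,C,r,z,col):
    q=np.array([proj(c,[C[0]+r*np.cos(a),C[1]+r*np.sin(a),z],True) for a in np.linspace(0,6.3,80)])
    cv2.polylines(o,[np.int32((q-[x0,y0]+.5)*k*8)],False,col,1,cv2.LINE_AA,3)
a=cv2.resize(im[140:235,385:485],None,fx=4,fy=4,interpolation=cv2.INTER_CUBIC)
for r in(.026,.0225): draw(a,385,140,4,(.475,.2675),r,.103,(0,255,0))
b=cv2.resize(im[250:400,255:395],None,fx=2.7,fy=2.7,interpolation=cv2.INTER_CUBIC)
for r in(.026,.0225): draw(b,255,250,2.7,(p[0],p[1]),r,p[2]-.032,(0,255,0))
b=cv2.resize(b,(400,b.shape[0]))[:380]
o=np.zeros((380,800,3),np.uint8);o[:,:400]=a;o[:b.shape[0],400:]=b
cv2.imwrite("pics/ov.png",o)
E
```

```text
(no output)
```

View pics/ov.png

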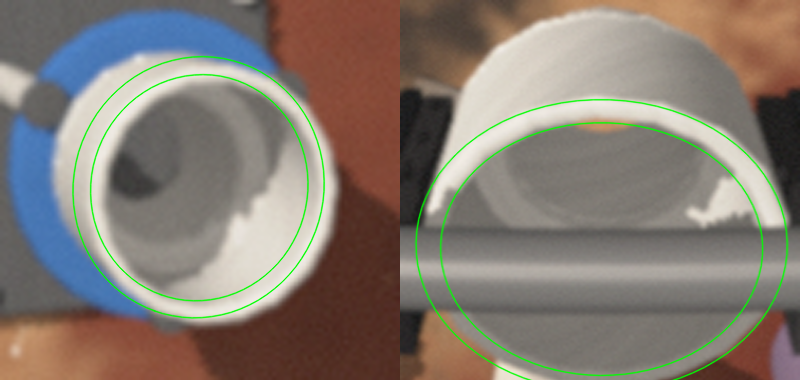

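The overlay of the projected circles shows the jig rim about 3 px right and 1.5 px below my guess. That puts the jig axis near (0.4754,0.2698), which agrees with the top view after its bias is removed. The held cup is centred in the fingers. I'll move to just above the jig mouth.

Request:
jog_arm([
  [[0.004, 0.01, 0, 0], [0.01, 0.022, 0, 0], [0.01, 0.024, 0, 0], [0.009, 0.02, 0.005, 0], [0.0049, 0.0116, 0.015, 0], [0, 0, 0.025, 0], [0, 0, 0.02, 0], [0, 0, 0.01, 0], [0, 0, 0, 0], [0, 0, 0, 0]],
])

```text
time_s: 7.5
tcp_pos: [0.4765, 0.271, 0.216]
ee_rot: [[-0.946, -0.323, 0.001], [-0.323, 0.946, 0.001], [-0.001, 0.0, -1.0]]
wrist_force: [-0.4, -0.6, -1.3]
gripper_width: 0.587
gripper_force: 29.9
```

```bash
python3 - <<'E'
from h import *
s=sense();print(s["time_s"],s["tcp_pos"].round(4),s["wrist_force"].round(1))
ct,t=snap("top","t3.png");cs,sd=snap("side","s3.png")
p=s["tcp_pos"];u=proj(ct,[p[0],p[1],.1],False);v=proj(cs,[.475,.27,.11]);print(u,v)
def crop(im,c,w,h,k):
    x,y=np.int32(c)-[w//2,h//2];y=max(y,0);x=max(x,0);return cv2.resize(im[y:y+h,x:x+w],(w*k,h*k),interpolation=cv2.INTER_CUBIC)
cv2.imwrite("pics/c3.png",np.hstack([crop(t,u,100,120,4),crop(sd,v,100,120,4)]))
E
```

```text
7.5 [0.4765 0.271  0.216 ] [-0.4 -0.6 -1.3]
[207.21242064 292.14568671] [174.10855329 253.10657549]
```

View pics/c3.png

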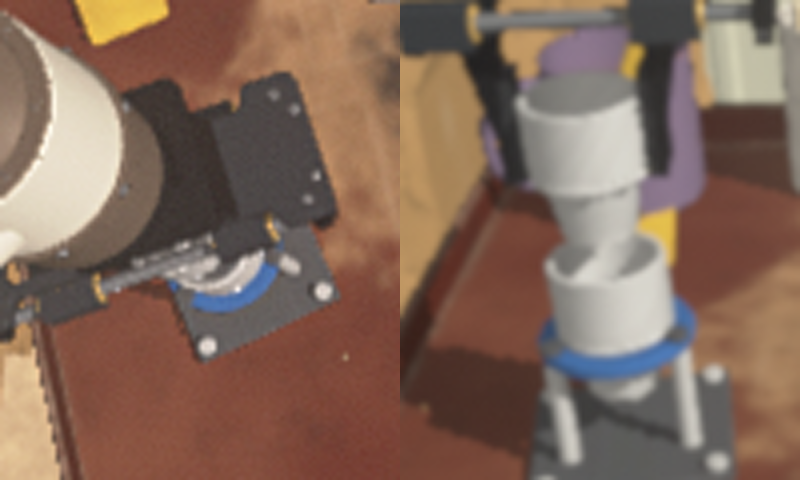

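The side view shows the spigot just over the jig mouth, possibly about 2 mm to the left, which is +y. I'll measure the two collars' silhouettes.

```bash
python3 - <<'E'
from h import *
c=camera_model("side");im=cv2.imread("pics/s3.png");p=np.array([.4765,.271])
hsv=cv2.cvtColor(im,cv2.COLOR_BGR2HSV).astype(int)
d=np.array([p[0]-c["eye"][0],p[1]-c["eye"][1]]);n=np.array([-d[1],d[0]])/np.hypot(*d)
for y in (226,230,234,238,264,266,268,270,272,274,276):
    m=(hsv[y,:,1]<45)&(hsv[y,:,2]>95)
    x0=168 if y<250 else 176
    l=x0
    while m[l-1]: l-=1
    r=x0
    while m[r+1]: r+=1
    # ray bearing offset relative to target axis point
    o=[]
    for u in(l-.5,r+.5):
        e,dd=ray(c,u,y); t=np.hypot(*d)/np.hypot(dd[0],dd[1]); q=e+dd*t; o.append((q[:2]-p)@n*1000)
    print(y,l,r,np.round(o,1),round(sum(o)/2,2), round(q[2],3))
print("n",n)
E
```

```text
226 154 185 [ 26.2 -26.1] 0.04 0.16
230 155 185 [ 25.7 -25.2] 0.28 0.152
234 156 185 [ 25.3 -24.2] 0.52 0.144
238 156 198 [ 26.4 -45.5] -9.58 0.133
264 162 191 [ 24.1 -27.3] -1.61 0.081
266 162 192 [ 24.7 -28.6] -1.96 0.076
268 163 191 [ 23.6 -26.3] -1.37 0.072
270 163 191 [ 24.2 -25.8] -0.83 0.068
272 162 192 [ 26.4 -27.1] -0.33 0.063
274 163 192 [ 25.4 -26.6] -0.63 0.059
276 163 194 [ 26.  -29.7] -1.87 0.054
n [-0.49981199  0.86613392]
```

The held cup is about 1.5 mm off along the side camera's lateral direction. I'll correct that and lower the cup gently.

Request:
jog_arm([
  [[0, -0.0014, 0.005, 0], [0, 0, 0.01, 0], [0, 0, 0.01, 0], [0, 0, 0.006, 0], [0, 0, 0.004, 0], [0, 0, 0, 0], [0, 0, 0, 0]],
])

```text
time_s: 8.48
tcp_pos: [0.4766, 0.2695, 0.1805]
ee_rot: [[-0.946, -0.323, 0.001], [-0.323, 0.946, 0.0], [-0.001, 0.0, -1.0]]
wrist_force: [0.6, -0.5, -1.3]
gripper_width: 0.586
gripper_force: 29.9
```

Request:
jog_arm([
  [[0, 0, 0.003, 0], [0, 0, 0.002, 0], [0, 0, 0.0015, 0], [0, 0, 0, 0], [0, 0, 0, 0]],
])

```text
time_s: 9.1
tcp_pos: [0.4765, 0.2694, 0.1738]
ee_rot: [[-0.946, -0.323, 0.0], [-0.323, 0.946, 0.0], [-0.0, 0.0, -1.0]]
wrist_force: [-0.1, 0.3, -1.5]
gripper_width: 0.588
gripper_force: 29.9
```

Request:
jog_arm([
  [[0, 0, 0.0008, 0], [0, 0, 0.0005, 0], [0, 0, 0, 0], [0, 0, 0, 0]],
])

```text
time_s: 9.6
tcp_pos: [0.4766, 0.2694, 0.1733]
ee_rot: [[-0.946, -0.323, 0.001], [-0.323, 0.946, 0.0], [-0.001, 0.0, -1.0]]
wrist_force: [-2.0, -1.3, 6.3]
gripper_width: 0.583
gripper_force: 30.0
```

It makes contact at exactly the seated height. I'll release it.

Request:
jog_arm([
  [[0, 0, 0, 0], [0, 0, 0, 0], [0, 0, 0, 0], [0, 0, 0, 0], [0, 0, 0, 0]],
], claw=1)

```text
time_s: 10.22
tcp_pos: [0.4765, 0.2694, 0.1723]
ee_rot: [[-0.946, -0.323, -0.0], [-0.323, 0.946, -0.0], [0.0, -0.0, -1.0]]
wrist_force: [-0.1, 0.4, -0.3]
gripper_width: 0.986
gripper_force: 0.0
```

Request:
jog_arm([
  [[0, 0, -0.01, 0], [0, 0, -0.025, 0], [0, 0, -0.04, 0], [0, 0, -0.045, 0], [0, -0.015, -0.04, 0], [0, -0.035, -0.02, 0], [0, -0.03, 0, 0], [0, -0.01, 0, 0], [0, 0, 0, 0], [0, 0, 0, 0]],
])

```text
time_s: 11.48
tcp_pos: [0.5053, 0.1848, 0.3523]
ee_rot: [[-0.946, -0.324, -0.0], [-0.324, 0.946, -0.0], [0.0, 0.0, -1.0]]
wrist_force: [0.1, -1.4, -0.5]
gripper_width: 1.0
gripper_force: 0.0
```

```bash
python3 - <<'E'
from h import *
s=sense();print(s["time_s"],s["tcp_pos"].round(4),s["wrist_force"].round(1))
c,im=snap("wrist","w4.png");cs,sd=snap("side","s4.png")
def draw(o,cam,fish,x0,y0,k,C,r,z,col):
    q=np.array([proj(cam,[C[0]+r*np.cos(a),C[1]+r*np.sin(a),z],fish) for a in np.linspace(0,6.3,80)])
    cv2.polylines(o,[np.int32((q-[x0,y0]+.5)*k*8)],False,col,1,cv2.LINE_AA,3)
C=(.4763,.2694)
def mk(im,cam,fish,w,h,k):
    x,y=np.int32(proj(cam,[*C,.12],fish))-[w//2,h//2];x,y=max(x,0),max(y,0)
    o=cv2.resize(im[y:y+h,x:x+w],(w*k,h*k),interpolation=cv2.INTER_CUBIC)
    if fish:
        for r in(.026,.0225): draw(o,cam,fish,x,y,k,C,r,.141,(0,255,0))
    return o
cv2.imwrite("pics/c4.png",np.hstack([mk(im,c,True,130,130,3),mk(sd,cs,False,130,130,3)]))
print([rim_fit(c,im,C,R,.141,True) for R in(.026,)])
E
```

```text
11.475 [0.5053 0.1848 0.3523] [ 0.1 -1.4 -0.5]
[(array([0.4759, 0.2695]), np.float64(0.026), 71)]
```

View pics/c4.png

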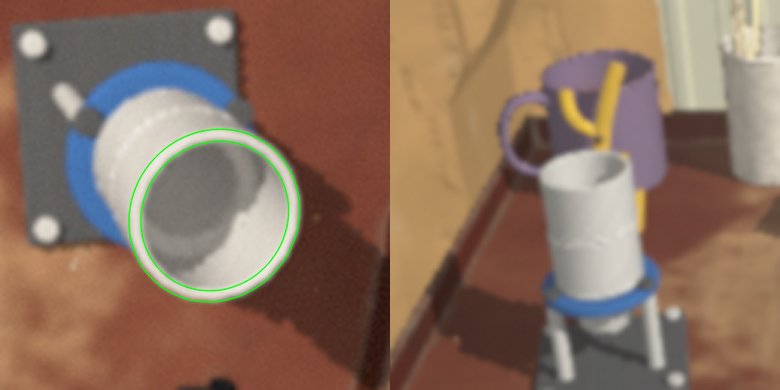

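The loose cup is nested. In the wrist view the projected rim circle at 141 mm coincides with the real rim, giving a centre of (0.476,0.2695). In the side view the two collars are flush and in line. Next I'll go to view the pin.

Request:
jog_arm([
  [[0.004, -0.015, 0, 0], [0.009, -0.035, 0, 0], [0.013, -0.048, 0, 0], [0.013, -0.05, 0, 0], [0.013, -0.05, 0, 0], [0.013, -0.05, 0.006, 0], [0.013, -0.05, 0.006, 0], [0.01, -0.035, 0.006, 0], [0.006, -0.02, 0.004, 0], [0, 0, 0, 0], [0, 0, 0, 0]],
])

```text
time_s: 12.95
tcp_pos: [0.5304, -0.1801, 0.3306]
ee_rot: [[-0.946, -0.323, 0.0], [-0.323, 0.946, 0.0], [-0.0, 0.0, -1.0]]
wrist_force: [-0.4, -0.0, 0.2]
gripper_width: 0.999
gripper_force: 0.0
```

```bash
python3 - <<'E'
from h import *
s=sense();p=s["tcp_pos"];R=s["ee_rot"];print(s["time_s"],p.round(4),R.round(3).tolist())
c,im=snap("wrist","w5.png")
u=proj(c,[.516,-.214,.19],True);print(u)
hsv=cv2.cvtColor(im,cv2.COLOR_BGR2HSV)
m=(((hsv[...,0]<8)|(hsv[...,0]>172))&(hsv[...,1]>150)&(hsv[...,2]>60)).astype(np.uint8)
n,l,st,ce=cv2.connectedComponentsWithStats(m)
for i in range(1,n):
    if st[i,4]>60: print(st[i],ce[i].round(1))
x,y=np.int32(u)-[70,60];x,y=np.clip(x,0,640-140),np.clip(y,0,480-120);print(x,y)
cv2.imwrite("pics/c5.png",cv2.resize(im[y:y+120,x:x+140],None,fx=5,fy=5,interpolation=cv2.INTER_CUBIC))
E
```

```text
12.95 [ 0.5304 -0.1801  0.3306] [[-0.946, -0.323, 0.0], [-0.323, 0.946, 0.0], [-0.0, 0.0, -1.0]]
[283.11863433 219.38822212]
[  471    23   169   227 22237] [557.4 138.7]
[   0  174   29   58 1030] [ 11.2 206. ]
[262 195  43  47 937] [284.3 216.5]
[489 194  15  16  77] [496.6 200.5]
[372 239  21  26 349] [380.9 249.9]
[ 14 256  30  57 629] [ 26.5 287.6]
[343 377  18  20 183] [351.7 387.3]
[202 378  96  25 842] [247.  391.1]
[372 379   9  17 139] [375.7 387.3]
213 159
```

View pics/c5.png

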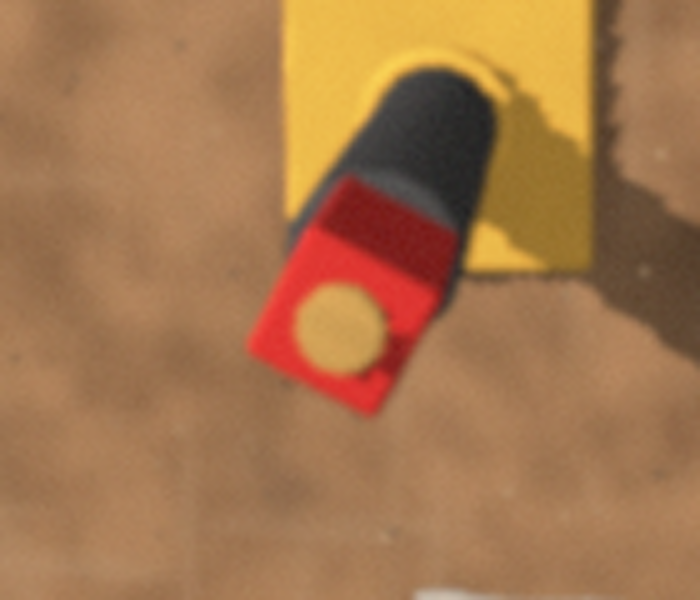

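The crop shows the square red head with its top corners at crop (313,228), (437,297), (373,415) and (250,348), and a brass dot at (341,329). It is turned relative to the tool.

```bash
python3 - <<'E'
from h import *
s=sense();p=s["tcp_pos"];R=s["ee_rot"];c=camera_model("wrist")
P=np.array([plane(c,213+(x+.5)/5-.5,159+(y+.5)/5-.5,.19,True)[:2] for x,y in((313,228),(437,297),(373,415),(250,348),(341,329))])
print(P.round(4),"mean",P[:4].mean(0).round(4),[np.linalg.norm(P[i]-P[(i+1)%4]).round(4) for i in range(4)])
rect=[ (P[(i+1)%4]-P[i])  for i in range(4)]
print([np.degrees(np.arctan2(r[1],r[0])).round(1) for r in rect], "tool y", np.degrees(np.arctan2(R[1,1],R[0,1])))
C=P[:4].mean(0);print("tool shift",(R.T@np.r_[C-p[:2],0]).round(4), "joints",s["joints"].round(1))
E
```

```text
[[ 0.5082 -0.2216]
 [ 0.5118 -0.2035]
 [ 0.5298 -0.2067]
 [ 0.5263 -0.2249]
 [ 0.5199 -0.2141]] mean [ 0.519  -0.2142] [np.float64(0.0184), np.float64(0.0183), np.float64(0.0185), np.float64(0.0184)]
[np.float64(78.7), np.float64(-9.9), np.float64(-101.0), np.float64(169.6)] tool y 108.87796180853232
tool shift [ 0.0219 -0.0288 -0.    ] joints [ -2.1  14.3  -5.2  -0.  -70.5 -69. ]
```

```bash
python3 - <<'E'
from h import *
cs=camera_model("side");im=cv2.imread("pics/s4.png");hsv=cv2.cvtColor(im,cv2.COLOR_BGR2HSV)
m=(((hsv[...,0]<8)|(hsv[...,0]>172))&(hsv[...,1]>150)).astype(np.uint8)
n,l,st,ce=cv2.connectedComponentsWithStats(m)
for i in range(1,n):
    if 60<st[i,4]<3000 and ce[i][1]<280: print(st[i],ce[i].round(1))
for z in(.19,.17,.15): print(z,proj(cs,[.519,-.2142,z]).round(1))
c=camera_model("wrist");w=cv2.imread("pics/w5.png")
# two-view triangulation of head centre-top: wrist dot ray vs side
e1,d1=ray(c,213+341.5/5-.5,159+329.5/5-.5,True)
for i in range(1,n):
    if 60<st[i,4]<3000 and ce[i][1]<280 and st[i,0]>400:
        top=(st[i,0]+st[i,2]/2-.5, st[i,1]+1.5); e2,d2=ray(cs,*top)
        A=np.c_[d1,-d2];t=np.linalg.lstsq(A,e2-e1,rcond=None)[0];print(top,(e1+d1*t[0]).round(4),(e2+d2*t[1]).round(4))
# foot via yellow mask
h=cv2.cvtColor(w,cv2.COLOR_BGR2HSV);y=((h[...,0]>18)&(h[...,0]<32)&(h[...,1]>150)&(h[...,2]>90)).astype(np.uint8)
n,l,st,ce=cv2.connectedComponentsWithStats(y)
for i in range(1,n):
    if st[i,4]>800:
        r=cv2.minAreaRect(np.argwhere(l==i)[:,::-1].astype(np.float32)); print(st[i],r,[plane(c,*q,0.008,True)[:2].round(4) for q in cv2.boxPoints(r)])
E
```

```text
[444 224  15  25 263] [450.5 236.5]
[347 229   8  19  70] [349.5 238.2]
[361 229   8  19  71] [364.8 238.8]
[391 250   9  16 115] [395.3 257.6]
0.19 [451.4 225.7]
0.17 [449.7 236.2]
0.15 [447.9 246.5]
(np.float64(451.0), np.float64(225.5)) [ 0.52   -0.2141  0.1897] [ 0.5201 -0.2136  0.1897]
[ 270  152   62   61 2451] ((300.5, 182.0), (60.0, 61.0), 90.0) [array([ 0.4962, -0.2573]), array([ 0.4748, -0.1926]), array([ 0.5397, -0.1702]), array([ 0.5622, -0.2369])]
```

The two views triangulate the head top at z≈0.190 on the holder's axis, so this is the full-size pin. The other is clearly smaller. The head is turned about 29.5° from the tool, so I'll turn the tool to match and descend.

Request:
jog_arm([
  [[0.0109, -0.0144, 0, 0], [0.011, -0.0144, 0, 0], [0, 0, 0, 0.17], [0, 0, 0, 0.17], [0, 0, 0, 0.17], [0, 0, 0.015, 0.005], [0, 0, 0.03, 0], [0, 0, 0.03, 0], [0, 0, 0.02, 0], [0, 0, 0.008, 0], [0, 0, 0.003, 0], [0, 0, 0, 0], [0, 0, 0, 0]],
])

```text
time_s: 14.62
tcp_pos: [0.5195, -0.2146, 0.2253]
ee_rot: [[-0.983, 0.185, 0.002], [0.185, 0.983, -0.0], [-0.002, 0.0, -1.0]]
wrist_force: [-0.3, -0.4, 0.1]
gripper_width: 1.002
gripper_force: 0.0
```

Request:
jog_arm([
  [[0, 0, 0, 0], [0, 0, 0, 0], [0, 0, 0, 0], [0, 0, 0, 0], [0, 0, 0, 0], [0, 0, 0, 0], [0, 0, 0, 0], [0, 0, 0, 0], [0, 0, 0, 0], [0, 0, 0, 0]],
], claw=0)

```text
time_s: 15.88
tcp_pos: [0.5191, -0.2146, 0.2245]
ee_rot: [[-0.983, 0.185, 0.0], [0.185, 0.983, -0.0], [-0.0, -0.0, -1.0]]
wrist_force: [0.0, 0.2, -0.2]
gripper_width: 0.226
gripper_force: 30.0
```

The grip is 19.7 mm wide, so it is square on the head. I'll lift it out.

Request:
jog_arm([
  [[0, 0, -0.005, 0], [0, 0, -0.01, 0], [0, 0, -0.02, 0], [0, 0, -0.025, 0], [0, 0, -0.025, 0], [0, 0, -0.025, 0], [0, 0, -0.025, 0], [0, 0, -0.02, 0], [0, 0, -0.008, 0], [0, 0, -0.002, 0], [0, 0, 0, 0], [0, 0, 0, 0]],
])

```text
time_s: 17.38
tcp_pos: [0.5189, -0.2145, 0.3885]
ee_rot: [[-0.983, 0.185, -0.002], [0.185, 0.983, 0.0], [0.002, 0.0, -1.0]]
wrist_force: [-0.1, -0.5, -2.8]
gripper_width: 0.224
gripper_force: 30.0
```

```bash
python3 - <<'E'
from h import *
s=sense();p=s["tcp_pos"];R=s["ee_rot"];print(s["time_s"],p.round(4),R.round(3).tolist(),s["wrist_force"].round(1),s["joints"].round(0))
t=np.array([.4757,.2696,p[2]])
print("shift",(R.T@(t-p)).round(4))
cs,sd=snap("side","s6.png")
h=cv2.cvtColor(sd,cv2.COLOR_BGR2HSV)
y=((h[...,0]>14)&(h[...,0]<32)&(h[...,1]>110)&(h[...,2]>70))
for z in(.175,.20,.23,.26,.29):
    u,v=proj(cs,[p[0],p[1],z]);v=int(round(v));k=np.flatnonzero(y[v,int(u)-14:int(u)+15])+int(u)-14
    print(z,round(u,1),v,k.min() if len(k) else None,k.max() if len(k) else None)
E
```

```text
17.375 [ 0.5189 -0.2145  0.3885] [[-0.983, 0.185, -0.002], [0.185, 0.983, 0.0], [0.002, 0.0, -1.0]] [-0.1 -0.5 -2.8] [ -6.  13.   1.  -0. -78. -95.]
shift [1.321e-01 4.677e-01 3.000e-04]
0.175 450.3 234 436 458
0.2 452.5 220 450 457
0.23 455.3 204 454 459
0.26 458.2 187 457 461
0.29 461.2 169 460 465
```

The pin hangs upright: its offset from the tool axis is a constant +1 px at every height. I'll move over the jig.

Request:
jog_arm([
  [[0.0028, 0.01, 0, 0], [0.007, 0.025, 0, 0], [0.0113, 0.04, 0, 0], [0.0141, 0.05, 0, 0], [0.0141, 0.05, 0, 0], [0.0141, 0.05, 0, 0], [0.0141, 0.05, 0, 0], [0.0141, 0.05, 0, 0], [0.0141, 0.05, 0, 0], [0.0127, 0.045, 0, 0], [0.0085, 0.03, 0, 0], [0.0037, 0.0127, 0, 0], [0.0015, 0.005, 0, 0], [0, 0, 0, 0], [0, 0, 0, 0], [0, 0, 0, 0], [0, 0, 0, 0]],
])

```text
time_s: 19.55
tcp_pos: [0.476, 0.2691, 0.3896]
ee_rot: [[-0.983, 0.186, 0.0], [0.186, 0.983, 0.0], [-0.0, 0.0, -1.0]]
wrist_force: [-0.9, -0.4, -1.8]
gripper_width: 0.23
gripper_force: 30.0
```

```bash
cat >chk.py <<'E'
from h import *
s=sense();p=s["tcp_pos"];R=s["ee_rot"];print(s["time_s"],p.round(4),R[:,2].round(4),s["wrist_force"].round(1))
import sys
cs,sd=snap("side",sys.argv[1]+"_s.png");cw,w=snap("wrist",sys.argv[1]+"_w.png")
h=cv2.cvtColor(sd,cv2.COLOR_BGR2HSV).astype(int)
br=((h[...,0]>14)&(h[...,0]<32)&(h[...,1]>110)&(h[...,2]>70));gr=(h[...,1]<45)&(h[...,2]>95)
d=p[:2]-cs["eye"][:2];n=np.array([-d[1],d[0]])/np.hypot(*d)
def lat(u,v):
    e,dd=ray(cs,u,v);q=e+dd*np.hypot(*d)/np.hypot(dd[0],dd[1]);return (q[:2]-p[:2])@n*1000
print("n",n.round(3))
z0=p[2]-.2145
for z in np.arange(max(z0+.005,.15),z0+.135,.012):
    u,v=proj(cs,[p[0],p[1],z]);v=int(round(v));k=np.flatnonzero(br[v,int(u)-12:int(u)+13])+int(u)-12
    if len(k): print("pin",round(z,3),k.min(),k.max(),round((lat(k.min()-.5,v)+lat(k.max()+.5,v))/2,2))
for z in (.135,.13,.125,.12,.115,.11,.098,.093,.088,.083,.078):
    u,v=proj(cs,[.4757,.2696,z]);v=int(round(v));l=r=int(u)
    while gr[v,l-1]:l-=1
    while gr[v,r+1]:r+=1
    print("cup",z,l,r,round((lat(l-.5,v)+lat(r+.5,v))/2,2))
print("wrist rim",rim_fit(cw,w,[.476,.2695],.026,.141,True))
E
python3 chk.py a
```

```text
19.55 [0.476  0.2691 0.3896] [ 1.e-04  1.e-04 -1.e+00] [-0.9 -0.4 -1.8]
n [-0.498  0.867]
pin 0.18 157 181 0.36
pin 0.192 165 180 -6.69
pin 0.204 155 171 6.75
pin 0.216 154 170 6.8
pin 0.228 153 177 0.21
pin 0.24 152 176 0.05
pin 0.252 151 175 0.14
pin 0.264 150 174 -0.01
pin 0.276 148 172 1.36
pin 0.288 147 171 1.2
pin 0.3 146 170 0.8
cup 0.135 157 197 -7.33
cup 0.13 158 195 -5.9
cup 0.125 159 188 0.1
cup 0.12 159 188 0.62
cup 0.115 160 189 -0.27
cup 0.11 160 189 0.26
cup 0.098 161 189 1.04
cup 0.093 161 190 0.7
cup 0.088 161 191 0.36
cup 0.083 162 192 -0.54
cup 0.078 163 191 0.04
wrist rim (array([0.4759, 0.2695]), np.float64(0.0259), 74)
```

```bash
python3 - <<'E'
from h import *
s=sense();p=s["tcp_pos"];cs=camera_model("side");d=p[:2]-cs["eye"][:2];n=np.array([-d[1],d[0]])/np.hypot(*d)
def lat(u,v):
    e,dd=ray(cs,u,v);q=e+dd*np.hypot(*d)/np.hypot(dd[0],dd[1]);return (q[:2]-p[:2])@n*1000
a=cv2.imread("pics/a_s.png").astype(int);b=cv2.imread("pics/s4.png").astype(int)
D=np.abs(a-b).max(2)
for z in(.18,.19,.2,.21,.22,.23,.24,.25,.26,.27):
    u,v=proj(cs,[*p[:2],z]);v=int(round(v));x0=int(u)-10;w=D[v,x0:x0+21].astype(float);w[w<12]=0
    k=np.flatnonzero(w);print(z,round(u,1),w.astype(int).tolist())
E
python3 - <<'E'
import sys;sys.path.insert(0,".")
from h import *
p=sense()["tcp_pos"];cs=camera_model("side");cw=camera_model("wrist")
a=cv2.imread("pics/a_s.png");w=cv2.imread("pics/a_w.png")
u,v=np.int32(proj(cs,[*p[:2],.17]));o1=cv2.resize(a[v-75:v+75,u-50:u+50],None,fx=4,fy=4,interpolation=2)
q=[((proj(cs,[*p[:2],z])-[u-50,v-75]+.5)*4).astype(int) for z in(.175,.26)]
cv2.line(o1,q[0]+[-60,0],q[1]+[-60,0],(255,0,0),1);cv2.circle(o1,q[0],2,(0,0,255),-1);cv2.circle(o1,q[1],2,(0,0,255),-1)
u,v=np.int32(proj(cw,[*p[:2],.17],True));print(u,v);v=min(v,480-75);o2=cv2.resize(w[v-75:v+75,u-50:u+50],None,fx=4,fy=4,interpolation=2)
for z in(.141,.175,.24):
    x=((proj(cw,[*p[:2],z],True)-[u-50,v-75]+.5)*4).astype(int);cv2.circle(o2,x,2,(0,0,255),-1)
cv2.imwrite("pics/c6.png",np.hstack([o1,o2]))
E
```

```text
0.18 169.2 [0, 0, 0, 0, 0, 0, 13, 35, 52, 43, 0, 54, 112, 126, 99, 41, 0, 0, 0, 0, 0]
0.19 168.4 [0, 0, 0, 0, 0, 0, 0, 31, 49, 39, 0, 62, 108, 123, 103, 49, 0, 0, 0, 0, 0]
0.2 167.6 [0, 0, 0, 0, 0, 0, 0, 21, 46, 56, 66, 79, 85, 85, 72, 35, 0, 0, 0, 0, 0]
0.21 166.7 [0, 0, 0, 0, 0, 0, 0, 21, 37, 45, 60, 83, 91, 88, 79, 48, 0, 0, 0, 0, 0]
0.22 165.9 [0, 0, 0, 0, 0, 0, 0, 0, 14, 16, 19, 42, 52, 53, 44, 27, 0, 0, 0, 0, 0]
0.23 165.0 [0, 0, 0, 0, 0, 0, 0, 0, 17, 18, 17, 40, 47, 47, 45, 31, 0, 0, 0, 0, 0]
0.24 164.1 [0, 0, 0, 0, 0, 0, 0, 15, 15, 21, 43, 48, 49, 47, 33, 0, 0, 0, 0, 0, 0]
0.25 163.2 [0, 0, 0, 0, 0, 0, 0, 0, 13, 18, 39, 47, 50, 47, 32, 0, 0, 0, 0, 0, 0]
0.26 162.3 [0, 0, 0, 0, 0, 0, 0, 0, 15, 16, 39, 47, 51, 49, 33, 0, 0, 0, 0, 0, 0]
0.27 161.4 [0, 0, 0, 0, 0, 0, 0, 12, 17, 0, 35, 45, 49, 50, 34, 0, 0, 0, 0, 0, 0]
325 225
```

View pics/c6.png

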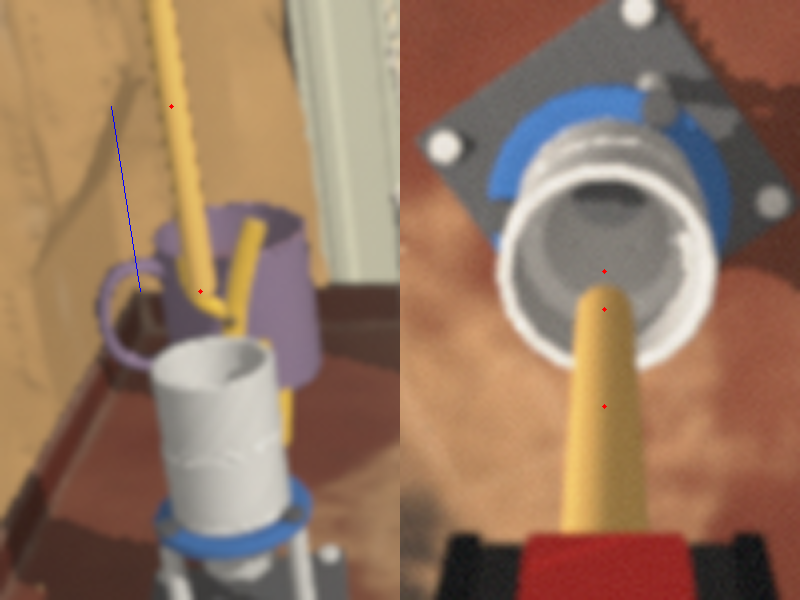

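The last picture shows the pin upright over the nested cup. In the wrist view the rim is centred at column 607 against 603 for the pin, and the side view gives the same sign. I'll make a small correction of about 1 mm and then lower in stages.

Request:
jog_arm([
  [[0.0007, 0.001, 0, 0], [0, 0, 0.004, 0], [0, 0, 0.01, 0], [0, 0, 0.012, 0], [0, 0, 0.012, 0], [0, 0, 0.012, 0], [0, 0, 0.007, 0], [0, 0, 0.003, 0], [0, 0, 0, 0], [0, 0, 0, 0]],
])

```text
time_s: 20.9
tcp_pos: [0.4756, 0.2707, 0.3299]
ee_rot: [[-0.983, 0.185, 0.001], [0.185, 0.983, 0.001], [-0.001, 0.001, -1.0]]
wrist_force: [-0.5, 0.4, -2.0]
gripper_width: 0.225
gripper_force: 30.0
```

```bash
python3 - <<'E'
from h import *
s=sense();p=s["tcp_pos"];print(s["time_s"],p.round(4),s["wrist_force"].round(1),s["moment"].round(2))
c,w=snap("wrist","b_w.png");cs,sd=snap("side","b_s.png")
print("rim",rim_fit(c,w,[.476,.2695],.026,.141,True))
b=cv2.imread("pics/s4.png").astype(int);D=np.abs(sd.astype(int)-b).max(2)
for z in(.15,.16,.17,.18,.19,.2,.21):
    u,v=proj(cs,[*p[:2],z]);v=int(round(v));x0=int(u)-10;w_=D[v,x0:x0+21];k=np.flatnonzero(w_>20);print(z,round(u,1),x0+k.min(),x0+k.max(),(x0+(k.min()+k.max())/2-u).round(1))
g=cv2.cvtColor(sd,cv2.COLOR_BGR2GRAY).astype(int)
h=cv2.cvtColor(sd,cv2.COLOR_BGR2HSV).astype(int);gr=(h[...,1]<45)&(h[...,2]>95)
for z in(.125,.12,.115,.11,.105,.1,.095,.09,.085,.08):
    u,v=proj(cs,[*p[:2],z]);v=int(round(v));l=r=int(u)
    while gr[v,l-1]:l-=1
    while gr[v,r+1]:r+=1
    print("cup",z,l,r,((l+r)/2-u).round(1))
E
```

```text
20.9 [0.4756 0.2707 0.3299] [-0.5  0.4 -2. ] [-0.02 -0.03 -0.03]
rim (array([0.4759, 0.2695]), np.float64(0.0259), 68)
0.15 170.7 167 175 0.3
0.16 169.9 167 174 0.6
0.17 169.1 166 172 -0.1
0.18 168.3 166 173 1.2
0.19 167.5 165 172 1.0
0.2 166.6 163 171 0.4
0.21 165.8 163 170 0.7
cup 0.125 159 188 0.8
cup 0.12 159 188 0.4
cup 0.115 160 189 1.0
cup 0.11 160 189 0.6
cup 0.105 161 189 0.8
cup 0.1 161 189 0.4
cup 0.095 161 190 0.5
cup 0.09 161 190 0.1
cup 0.085 162 191 0.8
cup 0.08 162 192 0.9
```

The pin and cup axes agree in the side view at +0.6 px each, and to within about 1 mm in the wrist view. The force is just the pin's weight. I'll lower to the final height.

Request:
jog_arm([
  [[0, -0.0004, 0.004, 0], [0, 0, 0.008, 0], [0, 0, 0.01, 0], [0, 0, 0.01, 0], [0, 0, 0.01, 0], [0, 0, 0.01, 0], [0, 0, 0.01, 0], [0, 0, 0.01, 0], [0, 0, 0.009, 0], [0, 0, 0.006, 0], [0, 0, 0.003, 0], [0, 0, 0, 0], [0, 0, 0, 0], [0, 0, 0, 0], [0, 0, 0, 0]],
])

```text
time_s: 22.88
tcp_pos: [0.4753, 0.2703, 0.2397]
ee_rot: [[-0.983, 0.185, 0.0], [0.185, 0.983, 0.0], [-0.0, 0.0, -1.0]]
wrist_force: [-0.5, 0.7, -2.4]
gripper_width: 0.227
gripper_force: 30.0
```

```bash
python3 - <<'E'
from h import *
s=sense();p=s["tcp_pos"];print(s["time_s"],p.round(4),s["wrist_force"].round(1),s["moment"].round(2),abs(s["joint_velocities"]).max())
c,w=snap("wrist","d_w.png");cs,sd=snap("side","d_s.png")
print("rim",rim_fit(c,w,[.476,.2695],.026,.141,True))
h=cv2.cvtColor(sd,cv2.COLOR_BGR2HSV).astype(int);gr=(h[...,1]<45)&(h[...,2]>95)
b=cv2.imread("pics/s4.png").astype(int);D=np.abs(sd.astype(int)-b).max(2)
for z in(.015,.02,.025,.03,.145,.15,.155):
    u,v=proj(cs,[*p[:2],z]);v=int(round(v));x0=int(u)-10;print(z,round(u,1),v,D[v,x0:x0+21].tolist())
for z in(.12,.11,.1,.09):
    u,v=proj(cs,[*p[:2],z]);v=int(round(v));l=r=int(u)
    while gr[v,l-1]:l-=1
    while gr[v,r+1]:r+=1
    print("cup",z,l,r,((l+r)/2-u).round(1))
E
```

```text
22.875 [0.4753 0.2703 0.2397] [-0.5  0.7 -2.4] [-0.02 -0.04  0.03] 0.15287115356921135
rim (array([0.476 , 0.2693]), np.float64(0.0259), 43)
0.015 180.9 296 [2, 2, 1, 1, 2, 2, 1, 2, 2, 3, 4, 3, 3, 3, 3, 4, 3, 3, 3, 3, 4]
0.02 180.6 294 [2, 3, 2, 1, 3, 2, 3, 4, 6, 11, 15, 12, 9, 6, 4, 4, 3, 3, 3, 4, 2]
0.025 180.2 292 [3, 3, 3, 3, 3, 4, 4, 8, 12, 16, 18, 14, 15, 13, 2, 3, 3, 3, 3, 3, 3]
0.03 179.9 290 [1, 1, 3, 4, 4, 3, 5, 4, 4, 4, 5, 6, 5, 5, 4, 5, 5, 4, 3, 4, 2]
0.145 171.3 236 [67, 83, 91, 85, 61, 24, 9, 40, 94, 111, 100, 90, 81, 67, 36, 15, 7, 4, 5, 3, 4]
0.15 170.9 233 [2, 1, 4, 13, 23, 31, 37, 49, 68, 86, 86, 84, 85, 78, 59, 25, 8, 6, 5, 5, 5]
0.155 170.5 231 [3, 2, 2, 2, 2, 3, 9, 31, 54, 74, 95, 107, 106, 100, 80, 34, 9, 6, 6, 6, 6]
cup 0.12 159 188 0.2
cup 0.11 160 189 0.4
cup 0.1 161 189 0.2
cup 0.09 161 191 0.4
```

The tip shows below the jig hole at z≈0.02–0.025. The cup has not moved, the forces are only the pin's weight, and everything is still. Handing in.

```bash
python3 -c "from station import *;print(finish_job())"
```

```text
the job is handed in; nothing more can be done
None
```

The job is handed in at about 23 s: the loose cup is nested fully home and released, and the centre pin is held upright through both cups, touching nothing, centred to about 1 mm, with its tip about 1 cm below the lower hole.

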